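Pull a stuck square nut out of a deep pocket with sprung tongs

ROBOT

A 7-joint arm with a two-finger parallel gripper is mounted at the origin on a cart in front of the work surface, level with it; the furniture and walls round the work are solid. World frame = base frame: x ahead of the robot, y to its left, z up, the work surface at z = 0. Lengths are in mm, angles in rad, forces in N, time in s.
With the tool pointing down it reaches from about 400 to 850 mm from the base axis. Payload 4.5 kg.
Tool frame: the origin (TCP) lies at the very end of the fingers, on their centre line; the grasp point (between the pads) lies 19 mm behind it (manip.grip_depth is the distance from the TCP to the grasp point, in mm); z points along the fingers, y is the line along which they close (so a half turn about z gives the same grasp; the last joint's range is limited). The gripper opens to 88 mm and grips with 3 to 60 N. Pads are 18 mm wide; open, the fingers measure 123 mm over their backs; the gripper's body (75 mm by 187 mm) begins 45 mm behind the grasp point.
Start: joints at [1.172, 0.689, -0.195, 1.565, 0.157, 0.902, -0.215], TCP at [262.165, -567.383, 238.743] pointing down, gripper open.
Joint ranges: [-3.01, 3.01], [-0.46, 2.08], [-1.47, 1.51], [0.13, 2.56], [-1, 4.14], [0.04, 2.09], [-2.66, 2.66]. Speed limits (rad/s): [2.57, 2.57, 3.14, 3.14, 3.14, 3.14, 3.14].

INTERFACE

Orientations are given as a 3x3 rotation matrix whose columns are the frame's x, y, z axes.
In Python, from plant import manip gives the robot as it stands.
- The arm moves only by the tool send_rows, never from a script. Its argument "rows" is a list of rows, each an object with "linear": the shift along the tool's x, y, z in units of 25 mm (1.0 is 25 mm), a list of three; "delta_rot": the turn, a rotation vector about the tool's x, y, z in units of 6 degrees (1.0 is 6 degrees), a list of three; "fingers": the closure in counts, from 0 (fully open) to 255 (shut). A call has 1 to 20 rows; each row is the pose to reach, as a shift and turn from the pose commanded when the call began, along the tool's axes at that moment; what a row does not reach only later rows make up. A row lasts 1/10 s, in which the tool goes at most 50 mm and 8.59 degrees, less where a joint would pass 70% of its speed; a pose out of reach is approached as far as the arm can. A call with a gripper value outside its range is refused whole. The fingers move at their own pace and stop on an object; the grip force is fixed at half the most. Time passes only in rows, so rows that repeat a pose let the fingers close. It gives the time, the measured TCP pose, the force, the opening and the grip force at its end, in the units of the state.
- manip.sense(): the state, without advancing time (a new reading comes with each control period).
- manip.capture(name): name is "scene" or "side" or "wrist"; returns the picture (384x512x3 uint8, blue, green, red); there is no depth.
- manip.get_calibration(name): a dict with "fx", "fy", "cx", "cy" (pixels), "R" (3x3) and "t" (3): a world point X has camera coordinates R X + t. Camera axes: x right, y down, z forward; pixel columns grow to the right and rows downward; lengths in mm; the calibration is good to about 2 mm. A picture is of the moment at which its call begins: read the wrist's pose just before it. get_calibration takes no time and is no camera call; for the wrist camera it gives the pose at the moment of the call.
- manip.finish_job(): hands the job in; it is judged then, once.
The state is a dict: "t": time; "joint_pos": joint angles; "dq": joint speeds; "effort": joint torques, N m; "position": TCP position; "tool_rot": TCP orientation; "force": force on the tool from outside, world axes, zero at the start; "torque": the same for the moment, N m; "width": finger opening in mm; "grasp_force": force on a finger pad.
Only numpy, scipy, OpenCV 4.12 (cv2) and the standard library are available. Lean on these libraries where they do the work, as an engineer would, in place of code of your own. Each camera call takes 0.05 s, during which the arm holds its last target. There are 200 camera calls.

TASK

A square nut is held fast at the bottom of the narrow pocket in the fixture block. Take the sprung tongs from their rest, reach into the pocket with them and squeeze the nut just firmly enough to draw it out, without crushing it and without forcing the tongs against the block. Set the nut down in the round metal dish with the tongs, never with the bare fingers, then hang the tongs back upright in their rest and let go.

Things in the scene. Friction and masses are not known exactly. Their poses are not given: they have to be found in the camera images.
- tongs: Loose upright sprung steel tongs, blades down, 127 mm tall, 160 g. Origin midway between the blade tips, at their lower ends; z up to the bridge that joins the tops, y the line along which the jaws close. Either way round (yaw + pi) is alike. From the tips up, each jaw has a flat blade (12 mm wide in x, 4 mm thick in y, 70 mm long), a shoulder (z 70 to 76 mm, 24 mm in x) and a grip plate.
- tongs_grip (a point): Where to pinch the tongs from above: midway between their two ribbed grip plates, 101 mm above the tips (frame as the tongs). Plates 24 mm wide in x, from 25 mm below to 25 mm above this point; nothing is higher. 62 mm over the outer faces relaxed. Squeezing moves both jaws in parallel and equally: inner gap of the blades = width over the plates less 30 mm, outer span = width less 22 mm.
- jaw_l: The +y jaw. Its origin is the tongs' origin when relaxed and moves with the jaw to the tongs' -y by its travel: 0 relaxed (blades 32 mm apart inside, 40 mm outside), 7 mm closed on the nut (gap 18 mm), 9 mm at the stop (gap 14 mm). A spring pushes each jaw out with 1.4 N per mm of travel, about 10 N on the nut; what a finger presses beyond that goes into the nut.
- jaw_r: The -y jaw, likewise, moving towards the tongs' +y by the same travel.
- rest: Fixed grey plastic rest for the tongs, 50 x 86 x 76 mm (x, y, z) on a foot 80 x 106 x 3 mm; origin at the centre of its underside. The tongs hang in the slot in its top by their shoulders, which lie on the top, their y along the slot; fully home their origin is 6 mm above the rest's origin.
- rest_slot (a point): Centre of the mouth of the rest's slot, in its top, 76 mm above its underside. The slot is 18 mm (x) by 50 mm (y) and 73 mm deep, with the rest's axes.
- block: Fixed aluminium fixture block, 70 x 92 x 60 mm (x, y, z) on a dark foot 88 x 110 x 10 mm; origin at the centre of its underside. A narrow pocket opens in its top. At the pocket's bottom a sprung steel pad (4 mm thick, 12 mm high, 32 mm in y), on the +x wall, presses the nut with 12 N against the -x wall, so that the nut drags as it is drawn up its first 12 mm.
- pocket_mouth (a point): Point in the block's top, 60 mm above its underside, over the block's origin. From here the pocket runs x from -9 to +12 mm, y from -22 to +22 mm (block's axes), 48 mm deep.
- square_nut: Loose square steel nut, 18 x 18 x 12 mm with an 8.5 mm hole, about 25 g; origin at the centre of its underside, z up. It lies flat on the pocket's floor (12 mm above the block's underside), square to the block, up to 4 mm off the middle along the block's y; the blades fit beside its two y faces. A blade that presses it with over 40 N crushes it; under about 16 N a blade they slip off it.
- dish: Loose round grey metal dish, 87 mm across the rim, 24 mm high, open on top, 66 mm across its flat floor, floor 2 mm thick; origin at the centre of its underside. The nut goes in it.
Mind the look-alikes: they are no part of the job. Leave any blue look-alike of the rest alone. What is shaped like the tongs but turquoise is not meant.

How it is judged (in metres and radians):
On the way, in this order (a step that is already met when the one before it is completed fails the run):
1. the tongs are lifted out of their rest (z of tongs in the frame of rest above 0.04 m), for 0.1 s.
2. the nut is out of the pocket, held between the blades (z of square_nut in the frame of block above 0.062 m and contact force between each of jaw_l, jaw_r and square_nut above 0.5 N), for 0.2 s.
At the end, for the whole second after the job is handed in: The nut lies at rest in the upright dish (within 36 mm of its middle, less than 20 mm above its underside), and the tongs hang at rest in the slot of their rest: origin within 12 mm of the rest's middle and less than 10 mm above its origin (6 mm is fully home), within 0.12 rad of upright (horizontal distance between square_nut and dish below 0.036 m and z of square_nut in the frame of dish below 0.02 m and angle between dish's own z axis and vertical below 0.1 rad and linear speed of each of square_nut, tongs below 0.02 m/s and horizontal distance between tongs and rest below 0.012 m and z of tongs in the frame of rest below 0.01 m and angle between tongs's own z axis and vertical below 0.12 rad); the robot touches nothing.
It fails at once if a blade presses the nut with more than 40 N (contact force between any of jaw_l, jaw_r and square_nut above 40 N).
It fails at once if the tongs press on the block with more than 30 N (contact force between tongs and block above 30 N).
It fails at once if the fingers touch the nut (contact force between the fingers and square_nut above 0.5 N).
It also fails if it takes over 58 s, if anything falls off the work surface, if the arm or the gripper's body presses on something with over 40 N, if the wrist force passes 120 N, or if a joint passes its speed limit or range.

## Working session

There is one attempt and no reset: what is moved stays moved. The work goes in short steps, Python scripts to look and compute and a tool call to move; the robot and the scene stay as the last step left them, time stands still between calls to the robot, and variables do not carry over. Pictures are saved under pics/ and viewed, at most 10 in all, crops included, and the job is handed in when it is done.

Besides the shell and the picture viewer there is one more tool, called as name(argument=value, ...) on one line, values as JSON. send_rows: Moves the arm, as the interface text tells. Its arguments: {"type":"object","properties":{"rows":{"type":"array","items":{"type":"object","properties":{"linear":{"type":"array","items":{"type":"number"}},"delta_rot":{"type":"array","items":{"type":"number"}},"fingers":{"type":"number"}}}}},"required":["rows"]}

```bash
ls; mkdir -p pics
python3 - <<'E'
from plant import manip
import cv2,numpy as np
np.set_printoptions(precision=3,suppress=True)
a=manip.capture("scene");b=manip.capture("side")
cv2.imwrite("pics/a.png",a);cv2.imwrite("pics/b.png",b)
for n in("scene","side","wrist"):print(n,manip.get_calibration(n))
s=manip.sense();print(s)
E
```

```text
pics
scene {'fx': 373.02658127067076, 'fy': 373.02658127067076, 'cx': 257.3412506710982, 'cy': 192.05891794215054, 'R': array([[-0.862, -0.507, -0.003],
       [-0.328,  0.564, -0.758],
       [ 0.386, -0.652, -0.652]]), 't': array([401.577, 274.566, 701.887])}
side {'fx': 415.77024138969, 'fy': 415.77024138969, 'cx': 259.46894864626705, 'cy': 189.45840254399485, 'R': array([[-0.91 , -0.414, -0.008],
       [-0.149,  0.348, -0.926],
       [ 0.386, -0.841, -0.378]]), 't': array([421.218, 188.915, 843.18 ])}
wrist {'fx': 275.8305430649809, 'fy': 275.8305430649809, 'cx': 249.05496430783091, 'cy': 192.7527641207053, 'R': array([[ 0.419, -0.908, -0.001],
       [-0.867, -0.4  ,  0.296],
       [-0.269, -0.124, -0.955]]), 't': array([-624.142,  -39.889,  389.946])}
{'t': 0.1, 'joint_pos': array([ 1.172,  0.69 , -0.195,  1.566,  0.157,  0.902, -0.215]), 'dq': array([ 0.001, -0.003,  0.001, -0.001, -0.001,  0.001, -0.001]), 'effort': array([ -0.003, -52.85 ,  -1.271, -15.384,  -0.053,   0.002,   0.   ]), 'position': array([ 261.834, -566.91 ,  238.018]), 'tool_rot': array([[ 0.908,  0.419, -0.001],
       [ 0.419, -0.908,  0.001],
       [-0.   , -0.002, -1.   ]]), 'force': array([ 0.043,  0.112, -0.688]), 'torque': array([-0.019, -0.022, -0.024]), 'grasp_force': 0.0, 'width': 87.92389850976114}
```

View pics/a.png

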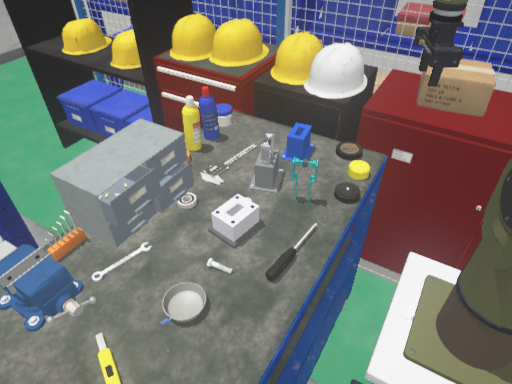

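View pics/b.png

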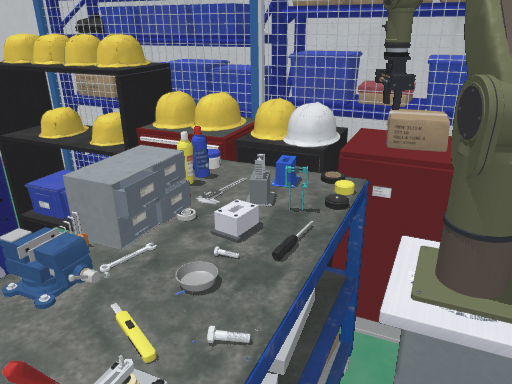

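The scene shows the grey rest with the steel tongs at about (268,165), the block at (236,215) and the dish at (184,302). Two things could be mistaken for the target: the turquoise tongs at (305,180) and the blue rest at (298,140). The grey pair fits the description, so I'll check it in a close crop.

Run:
```python
import cv2,numpy as np
a=cv2.imread("pics/a.png");b=cv2.imread("pics/b.png")
def c(im,x,y,w,h,s):
    o=cv2.resize(im[y:y+h,x:x+w],None,fx=s,fy=s,interpolation=cv2.INTER_CUBIC)
    for i in range(0,w,20):cv2.putText(o,str(x+i),(i*s,10),0,.35,(0,0,255),1);o[::4,i*s]=(0,0,255)
    for i in range(0,h,20):cv2.putText(o,str(y+i),(0,i*s+4),0,.35,(0,0,255),1);o[i*s,::4]=(0,0,255)
    return o
# 130x130 each at x4... scene: x200-330,y115-245
A=c(a,200,120,132,130,6)[:600,:792]
cv2.imwrite("pics/ca.png",A[:600])
B=c(b,205,145,132,100,6)
cv2.imwrite("pics/cb.png",B)
```

```text
(no output)
```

View pics/ca.png

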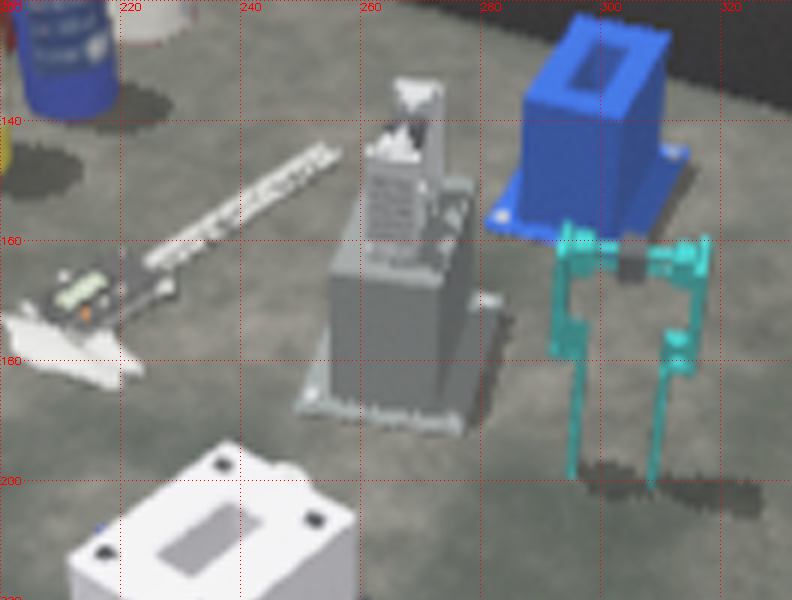

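View pics/cb.png

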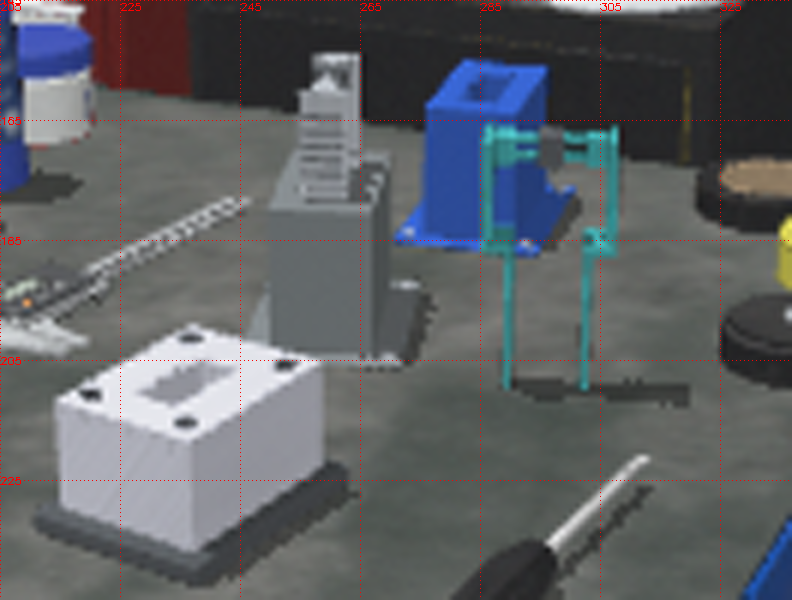

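The crop shows the steel tongs hanging in the grey rest: plates face the camera at about (266,155), and the slot runs into the depth of the picture. Both the turquoise tongs and the blue rest stand clear to the right. Next I'll fit the poses.

```bash
cat > h.py <<'E'
import numpy as np,cv2
from scipy.optimize import least_squares
from plant import manip
np.set_printoptions(precision=2,suppress=True)
def proj(c,X):
    p=np.atleast_2d(X)@c["R"].T+c["t"]
    return p[:,:2]/p[:,2:]*[c["fx"],c["fy"]]+[c["cx"],c["cy"]]
def place(q,L):
    c,s=np.cos(q[2]),np.sin(q[2]); L=np.array(L,float)
    return L@np.array([[c,s,0],[-s,c,0],[0,0,1]])+[q[0],q[1],0]
def fit(obs,q0): # obs: list of (calib,local pts,pixels)
    f=lambda q:np.concatenate([(proj(c,place(q,L))-np.array(p)).ravel() for c,L,p in obs])
    r=least_squares(f,q0,loss="soft_l1",x_scale=[10,10,.1]); return r.x,f(r.x).reshape(-1,2)
def ray(c,px,z):
    d=c["R"].T@[(px[0]-c["cx"])/c["fx"],(px[1]-c["cy"])/c["fy"],1]; o=-c["R"].T@c["t"]
    return o+d*(z-o[2])/d[2]
E
python3 - <<'E'
from h import *
S,D=manip.get_calibration("scene"),manip.get_calibration("side")
for p,z in(((236,200),60),((267,152),76),((184,298),24),((305,170),80)):print(p,ray(S,p,z))
print("dish side",ray(D,(197,271),24))
# camera direction & candidates
def cand(S,D,obsf,x0):
    best=[]
    for y in np.arange(0,np.pi,np.pi/8):
        q,r=fit(obsf,[*x0,y]);best.append((abs(r).mean(),*q))
    best.sort();return best
b0=ray(S,(236,200),60)[:2]; r0=ray(S,(267,160),76)[:2]
# which local corner is which: try 4 cyclic assignments
import itertools
def quad(a,b,z):return [[a,b,z],[-a,b,z],[-a,-b,z],[a,-b,z]]
T=quad(35,46,60)
for k in range(2):
    t=[T[(i+k)%4] for i in range(4)]
    for d in(1,-1):
        u=t[::d]  # order left,far,right,near
        o=[(S,u[:3],[(211.7,213.3),(238,193.7),(259.2,206.2)]),(D,u+[u[3][:2]+[10]],[(214.5,212),(237,198.8),(258.7,205),(237.5,218.3),(237.5,237)])]
        e,*q=cand(S,D,o,b0)[0];print("block",e,np.array(q))
        if e<1.5:print(fit(o,q)[1].T)
T=quad(25,43,76);F=quad(40,53,3)
for k in range(2):
    for d in(1,-1):
        u=[T[(i+k)%4] for i in range(4)][::d];f=[F[(i+k)%4] for i in range(4)][::d] # nl,nr,fr
        o=[(S,u[:3]+f[:3],[(255,165),(273.3,166.7),(279.2,150),(249.5,188.3),(277.2,192),(283.8,169)]),(D,u[:3]+f[1:3],[(250,179.2),(267.2,180),(270,170),(272,205.3),(275.8,192.8)])]
        e,*q=cand(S,D,o,r0)[0];print("rest",e,np.array(q))
        if e<1.5:print(fit(o,q)[1].T)
E
```

```text
(236, 200) [554.63 -49.02  60.  ]
(267, 152) [ 578.44 -245.19   76.  ]
(184, 298) [508.45 215.17  24.  ]
(305, 170) [ 450.61 -218.36   80.  ]
dish side [504.43 215.46  24.  ]
block 6.405539748005786 [534.02 -21.34  -0.16]
block 2.0600234084517712 [535.23 -19.41   1.19]
block 7.825666821743999 [544.86 -38.54   4.38]
block 0.4012697463246262 [534.23 -19.82  -0.16]
[[ 0.52  0.41  1.1  -0.41 -0.74 -0.34 -0.54  0.06]
 [ 0.71  0.3  -0.04 -0.54  0.08 -0.26 -0.1  -0.27]]
rest 0.5350769064712441 [ 563.7  -224.49    0.3 ]
[[ 0.45  0.67  0.69  0.01  0.77  0.84 -0.98 -0.72 -0.48 -0.66 -1.17]
 [ 0.3   1.11 -0.27 -0.37  0.11  0.16  0.25  0.08 -0.03 -0.07 -1.59]]
rest 6.909147327492732 [ 530.15 -155.48    0.62]
rest 2.7921242445606937 [ 570.39 -208.98    5.09]
rest 6.495794695906821 [ 556.78 -221.14    0.2 ]
```

send_rows(rows=[{"linear": [16.7, -7.4, 0.4], "delta_rot": [0, 0, 1.26], "fingers": 0}, {"linear": [16.7, -7.4, 0.4], "delta_rot": [0, 0, 1.26], "fingers": 0}, {"linear": [16.7, -7.4, 0.4], "delta_rot": [0, 0, 1.26], "fingers": 0}, {"linear": [16.7, -7.4, 0.4], "delta_rot": [0, 0, 1.26], "fingers": 0}, {"linear": [16.7, -7.4, 0.4], "delta_rot": [0, 0, 1.26], "fingers": 0}, {"linear": [16.7, -7.4, 0.4], "delta_rot": [0, 0, 1.26], "fingers": 0}, {"linear": [16.7, -7.4, 0.4], "delta_rot": [0, 0, 1.26], "fingers": 0}, {"linear": [16.7, -7.4, 0.4], "delta_rot": [0, 0, 1.26], "fingers": 0}, {"linear": [16.7, -7.4, 0.4], "delta_rot": [0, 0, 1.26], "fingers": 0}, {"linear": [16.7, -7.4, 1.2], "delta_rot": [0, 0, 1.26], "fingers": 0}, {"linear": [16.7, -7.4, 1.2], "delta_rot": [0, 0, 1.26], "fingers": 0}, {"linear": [16.7, -7.4, 1.2], "delta_rot": [0, 0, 1.26], "fingers": 0}, {"linear": [16.7, -7.4, 1.2], "delta_rot": [0, 0, 1.26], "fingers": 0}])

```text
t: 1.4
position: [562.5, -226.6, 209.3]
tool_rot: [[0.956, 0.293, -0.0], [0.293, -0.956, -0.001], [-0.001, 0.001, -1.0]]
force: [-0.0, -0.0, -0.7]
width: 87.9
grasp_force: 0.0
```

Run:
```python
from h import *
s=manip.sense();c=manip.get_calibration("wrist");im=manip.capture("wrist")
cv2.imwrite("pics/w1.png",im)
print(s["t"],s["position"],s["tool_rot"])
q=[563.7,-224.5,.3]
o=cv2.resize(im,None,fx=1.5,fy=1.5)
def line(L,col):
    p=proj(c,place(q,L))*1.5
    cv2.polylines(o,[p.astype(np.int32)],True,col,1)
line([[25,43,76],[-25,43,76],[-25,-43,76],[25,-43,76]],(0,0,255))
line([[12,31,132],[-12,31,132],[-12,-31,132],[12,-31,132]],(0,255,0))
line([[40,53,3],[-40,53,3],[-40,-53,3],[40,-53,3]],(255,0,255))
cv2.imwrite("pics/w1o.png",o)
```

```text
1.4 [ 562.54 -226.59  209.27] [[ 0.96  0.29 -0.  ]
 [ 0.29 -0.96 -0.  ]
 [-0.    0.   -1.  ]]
```

View pics/w1o.png

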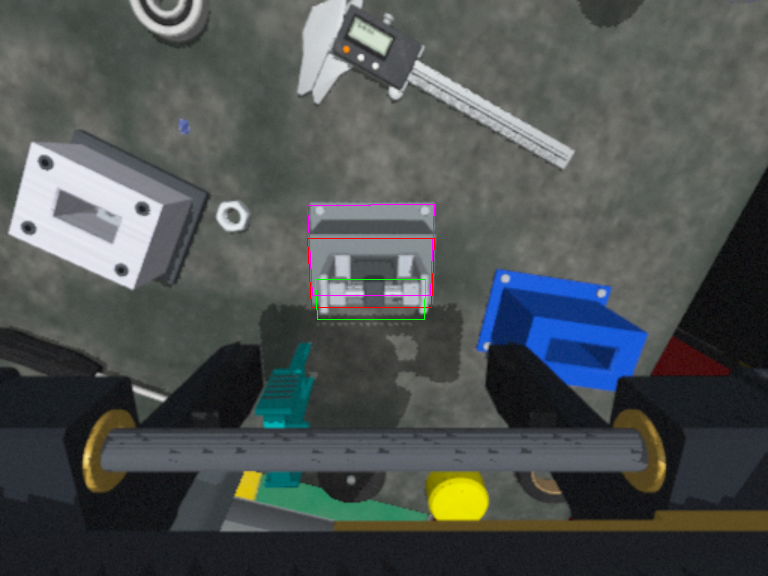

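The fitted outlines (red is the rest, magenta the foot) match the picture. The tongs' top, around (373,295), lies about 1.5 mm to tool +x of the green outline. The turquoise tongs at (285,415) are clear of the descent. Next I descend and pinch.

send_rows(rows=[{"linear": [0.13, -0.04, 0.8], "delta_rot": [0, 0, 0], "fingers": 0}, {"linear": [0.13, -0.04, 2.0], "delta_rot": [0, 0, 0], "fingers": 0}, {"linear": [0.13, -0.04, 3.2], "delta_rot": [0, 0, 0], "fingers": 0}, {"linear": [0.13, -0.04, 4.2], "delta_rot": [0, 0, 0], "fingers": 0}, {"linear": [0.13, -0.04, 4.85], "delta_rot": [0, 0, 0], "fingers": 0}, {"linear": [0.13, -0.04, 4.85], "delta_rot": [0, 0, 0], "fingers": 0}, {"linear": [0.13, -0.04, 4.85], "delta_rot": [0, 0, 0], "fingers": 0}])

```text
t: 2.15
position: [566.4, -223.6, 88.3]
tool_rot: [[0.956, 0.295, 0.001], [0.295, -0.956, -0.001], [0.001, 0.001, -1.0]]
force: [0.7, -0.6, 0.5]
width: 88.4
grasp_force: 0.0
```

send_rows(rows=[{"linear": [0, 0, 0], "delta_rot": [0, 0, 0], "fingers": 60}, {"linear": [0, 0, 0], "delta_rot": [0, 0, 0], "fingers": 70}, {"linear": [0, 0, 0], "delta_rot": [0, 0, 0], "fingers": 80}, {"linear": [0, 0, 0], "delta_rot": [0, 0, 0], "fingers": 90}, {"linear": [0, 0, 0], "delta_rot": [0, 0, 0], "fingers": 100}, {"linear": [0, 0, 0], "delta_rot": [0, 0, 0], "fingers": 100}, {"linear": [0, 0, 0], "delta_rot": [0, 0, 0], "fingers": 100}, {"linear": [0, 0, 0], "delta_rot": [0, 0, 0], "fingers": 100}, {"linear": [0, 0, 0], "delta_rot": [0, 0, 0], "fingers": 100}, {"linear": [0, 0, 0], "delta_rot": [0, 0, 0], "fingers": 100}])

```text
t: 3.15
position: [567.2, -223.0, 88.3]
tool_rot: [[0.955, 0.296, 0.002], [0.296, -0.955, -0.001], [0.002, 0.002, -1.0]]
force: [0.2, 0.1, 5.5]
width: 53.7
grasp_force: 8.2
```

send_rows(rows=[{"linear": [0, 0, -0.2], "delta_rot": [0, 0, 0], "fingers": 100}, {"linear": [0, 0, -0.5], "delta_rot": [0, 0, 0], "fingers": 100}, {"linear": [0, 0, -1.0], "delta_rot": [0, 0, 0], "fingers": 100}, {"linear": [0, 0, -1.6], "delta_rot": [0, 0, 0], "fingers": 100}, {"linear": [0, 0, -2.3], "delta_rot": [0, 0, 0], "fingers": 100}, {"linear": [0, 0, -3.1], "delta_rot": [0, 0, 0], "fingers": 100}, {"linear": [0, 0, -4.0], "delta_rot": [0, 0, 0], "fingers": 100}, {"linear": [0, 0, -4.4], "delta_rot": [0, 0, 0], "fingers": 100}, {"linear": [0, 0, -4.4], "delta_rot": [0, 0, 0], "fingers": 100}, {"linear": [0, 0, -4.4], "delta_rot": [0, 0, 0], "fingers": 100}, {"linear": [0, 0, -4.4], "delta_rot": [0, 0, 0], "fingers": 100}])

```text
t: 4.25
position: [565.5, -222.1, 196.3]
tool_rot: [[0.955, 0.296, -0.002], [0.296, -0.955, 0.001], [-0.002, -0.001, -1.0]]
force: [0.2, 0.2, -1.8]
width: 53.4
grasp_force: 5.7
```

send_rows(rows=[{"linear": [-0.1, -1.0, 0], "delta_rot": [0, 0, 0.4], "fingers": 100}, {"linear": [-0.4, -2.5, 0], "delta_rot": [0, 0, 1.1], "fingers": 100}, {"linear": [-0.7, -4.2, 0], "delta_rot": [0, 0, 1.9], "fingers": 100}, {"linear": [-1.0, -5.9, 0], "delta_rot": [0, 0, 2.7], "fingers": 100}, {"linear": [-1.3, -7.5, 0], "delta_rot": [0, 0, 3.5], "fingers": 100}, {"linear": [-1.5, -8.8, 0.3], "delta_rot": [0, 0, 4.1], "fingers": 100}, {"linear": [-1.57, -9.45, 0.64], "delta_rot": [0, 0, 4.39], "fingers": 100}, {"linear": [-1.57, -9.45, 0.64], "delta_rot": [0, 0, 4.39], "fingers": 100}, {"linear": [-1.57, -9.45, 0.64], "delta_rot": [0, 0, 4.39], "fingers": 100}, {"linear": [-1.57, -9.45, 0.64], "delta_rot": [0, 0, 4.39], "fingers": 100}, {"linear": [-1.57, -9.45, 0.64], "delta_rot": [0, 0, 4.39], "fingers": 100}])

```text
t: 5.35
position: [459.6, -9.7, 181.6]
tool_rot: [[0.987, -0.16, 0.001], [-0.16, -0.987, -0.001], [0.001, 0.0, -1.0]]
force: [0.7, -0.4, -2.3]
width: 53.5
grasp_force: 5.7
```

Run:
```python
from h import *
import pickle
s=manip.sense();c=manip.get_calibration("wrist");im=manip.capture("wrist")
cv2.imwrite("pics/w2.png",im);pickle.dump((s,c),open("w2.pkl","wb"))
print(s["t"],s["position"],s["tool_rot"],s["force"])
p=proj(c,place([534.2,-19.8,-.16],[[0,0,60],[0,0,12]]));print(p)
# tongs model in tool frame -> plates/tips
x0,y0=(p[0]-[65,65]).astype(int)
x0=max(x0,0);y0=max(y0,0)
o1=cv2.resize(im[y0:y0+110,x0:x0+130],None,fx=6,fy=6,interpolation=cv2.INTER_CUBIC)[:600]
for i in range(0,130,20):cv2.putText(o1,str(x0+i),(i*6,10),0,.35,(0,0,255),1);o1[::6,i*6]=(0,0,255)
for i in range(0,100,20):cv2.putText(o1,str(y0+i),(0,i*6+4),0,.35,(0,0,255),1);o1[i*6,::6]=(0,0,255)
cv2.imwrite("pics/w2c.png",o1)
```

```text
5.35 [459.57  -9.73 181.62] [[ 0.99 -0.16  0.  ]
 [-0.16 -0.99 -0.  ]
 [ 0.    0.   -1.  ]] [ 0.7  -0.41 -2.27]
[[247.19 109.54]
 [247.39 109.26]]
```

View pics/w2c.png

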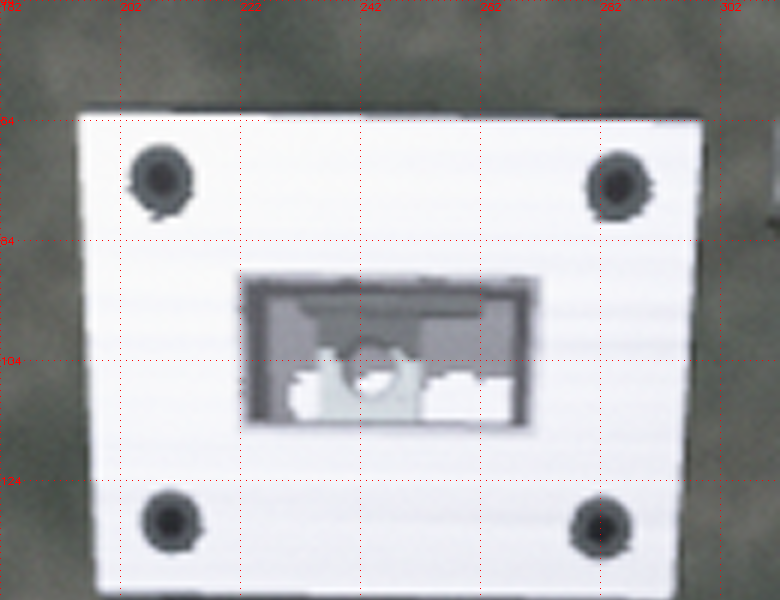

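The close view shows the pocket, with its sprung pad on the upper wall at about (247,95), so block +x is tool +x. The nut spans columns 235 to 252, with its hole at (243.6,105). It sits left of the pocket's middle, which is at column 247.

```bash
python3 - <<'E'
from h import *
import pickle
s,c=pickle.load(open("w2.pkl","rb"))
P=lambda x,y:(182+x/6,44+y/6)
T=[[35,46,60],[35,-46,60],[-35,-46,60],[-35,46,60]]
M=[[12,22,60],[12,-22,60],[-9,-22,60],[-9,22,60]]
q,r=fit([(c,T,[P(78,115),P(703,120),P(678,597),P(98,592)]),(c,M,[P(240,275),P(538,275),P(535,425),P(247,427)])],[534,-20,-.16])
print(q,r.T)
R=np.array([[np.cos(q[2]),np.sin(q[2])],[-np.sin(q[2]),np.cos(q[2])]])
for n,p in(("L",P(318,400)),("R",P(420,400)),("hole",P(370,365))):
    print(n,R@(ray(c,p,24)[:2]-q[:2]))
print(R@(s["position"][:2]-q[:2]))
E
cp pics/w2.png pics/x.png
python3 - <<'E'
import cv2
im=cv2.imread("pics/w2.png")
cv2.imwrite("pics/w2d.png",cv2.resize(im[150:350,150:350],None,fx=3,fy=3,interpolation=cv2.INTER_CUBIC))
E
```

```text
[538.5  -20.3   -0.17] [[ 0.21 -0.21 -0.37  0.62  0.87 -0.52 -0.69  0.19]
 [-0.32 -0.42 -0.36 -0.09  0.83  1.15  0.08 -0.55]]
L [-5.76 12.79]
R [-5.65 -5.15]
hole [0.16 3.65]
[-79.59  -2.74]
```

View pics/w2d.png

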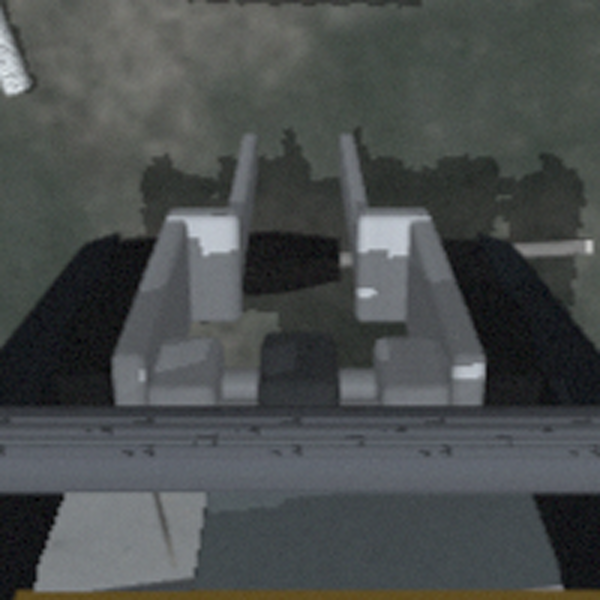

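The crop shows the held tongs: blade tips at crop (249,135) and (348,133), the shoulder's front edge at row 210, and the plate tops at row 356. I'll fit their pose in the tool frame.

Run:
```python
from h import *
import pickle
from scipy.spatial.transform import Rotation as Ro
s,c=pickle.load(open("w2.pkl","rb"))
P=lambda x,y:(150+x/3,150+y/3)
# tongs-like frame aligned w/ tool x, tool y (sign alike), height h ; point in tool: (x,y,82-h)
w=s["width"];o=w/2-11;i=o-4;W=w/2
pts=[([6,-o,0],(243,135)),([6,-i,0],(257,134)),([6,i,0],(341,133)),([6,o,0],(355,134)),
([12,-W,126],(113,355)),([12,W,126],(485,357)),([12,-o,76],(None,210)),([12,o,76],(None,210))]
L=np.array([[p[0],p[1],82-p[2]] for p,_ in pts],float)
px=np.array([P(a if a else np.nan,b) for _,(a,b) in pts])
def f(v):
    X=Ro.from_rotvec(v[3:6]).apply(L-[0,0,-19])+[0,0,-19]+v[:3]
    r=proj(c,X@s["tool_rot"].T+s["position"])-px
    return np.r_[np.nan_to_num(r).ravel(),v[:3]/5,v[3:]/.05*.5]
r=least_squares(f,np.zeros(6));print(r.x);print(f(r.x)[:16].reshape(-1,2).T)
X=Ro.from_rotvec(r.x[3:]).apply([[0,0,101],[0,0,0]])+[0,0,-19]+r.x[:3];print("tip, grip in tool",X)
```

```text
[-0.59 -0.31  1.21 -0.   -0.01  0.  ]
[[ 0.59  0.52 -0.5  -0.58 -0.58  0.57  0.    0.  ]
 [-0.92 -0.58 -0.18 -0.5  -0.71 -1.    1.88  2.02]]
tip, grip in tool [[ -1.1    0.1   83.2 ]
 [ -0.59  -0.31 -17.79]]
```

send_rows(rows=[{"linear": [0.8, -0.05, 0], "delta_rot": [0, 0, 0.05], "fingers": 100}, {"linear": [1.8, -0.1, 0.2], "delta_rot": [0, 0, 0.1], "fingers": 100}, {"linear": [2.7, -0.2, 0.6], "delta_rot": [0, 0, 0.1], "fingers": 100}, {"linear": [3.22, -0.23, 1.0], "delta_rot": [0, 0, 0.1], "fingers": 100}, {"linear": [3.22, -0.23, 1.1], "delta_rot": [0, 0, 0.1], "fingers": 100}, {"linear": [3.22, -0.23, 1.1], "delta_rot": [0, 0, 0.1], "fingers": 100}, {"linear": [3.22, -0.23, 1.1], "delta_rot": [0, 0, 0.1], "fingers": 100}, {"linear": [3.22, -0.23, 1.1], "delta_rot": [0, 0, 0.1], "fingers": 100}])

```text
t: 6.2
position: [538.7, -15.5, 154.5]
tool_rot: [[0.986, -0.169, -0.0], [-0.169, -0.986, -0.0], [-0.0, 0.0, -1.0]]
force: [0.0, 0.1, -1.4]
width: 53.4
grasp_force: 5.7
```

Run:
```python
from h import *
import pickle
s=manip.sense();c=manip.get_calibration("wrist");im=manip.capture("wrist")
cv2.imwrite("pics/w3.png",im);pickle.dump((s,c),open("w3.pkl","wb"))
q=np.array([538.5,-20.3,-.17])
R=np.array([[np.cos(q[2]),np.sin(q[2])],[-np.sin(q[2]),np.cos(q[2])]])
print(s["position"],R@(s["position"][:2]-q[:2]),np.arctan2(s["tool_rot"][1,0],s["tool_rot"][0,0]))
x0,y0=180,110
o=cv2.resize(im[y0:y0+100,x0:x0+130],None,fx=6,fy=6,interpolation=cv2.INTER_CUBIC)
for i in range(0,130,20):cv2.putText(o,str(x0+i),(i*6,10),0,.35,(0,0,255),1)
cv2.imwrite("pics/w3c.png",o)
```

```text
[538.66 -15.52 154.48] [-0.65  4.74] -0.16942387359565642
```

View pics/w3c.png

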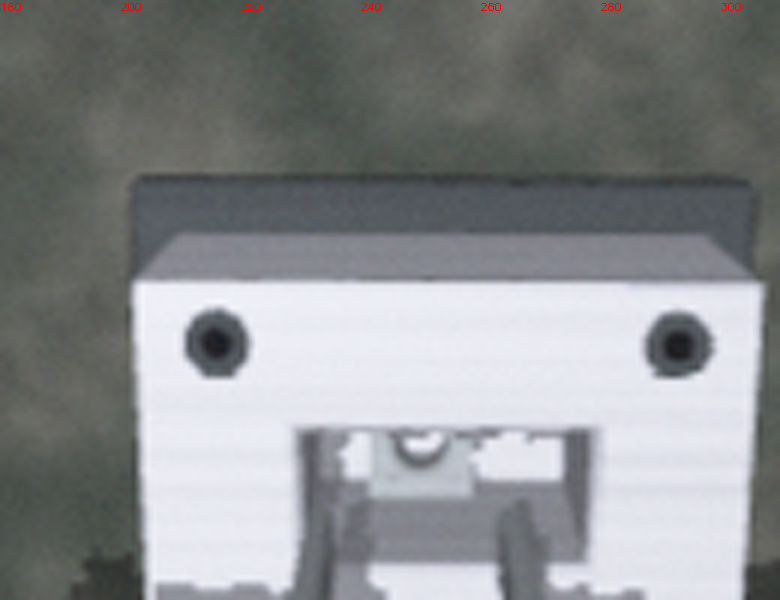

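The nut is centred at crop x 422 and the blade tips at about 316 and 520, with their front edges at row 500. The pocket mouth runs from row 428 to 562 and column 298 to 598. I'll compute the remaining offset.

Run:
```python
from h import *
import pickle
s,c=pickle.load(open("w3.pkl","rb"))
P=lambda x,y:(180+x/6,110+y/6)
T=[[35,46,60],[35,-46,60]]
M=[[12,22,60],[12,-22,60],[-9,-22,60]]
q,r=fit([(c,T,[P(133,280),P(763,283)]),(c,M,[P(296,428),P(602,430),P(588,562)])],[538,-20,-.17])
print(q,r.T)
R=np.array([[np.cos(q[2]),np.sin(q[2])],[-np.sin(q[2]),np.cos(q[2])]])
for n,p,z in(("nutL",P(370,495),24),("nutR",P(475,497),24),("tipL",P(316,500),71.3),("tipR",P(520,500),71.3)):
    print(n,R@(ray(c,p,z)[:2]-q[:2]))
print(R@(s["position"][:2]-q[:2]))
```

```text
[538.83 -20.07  -0.17] [[ 0.08  0.05  0.75 -1.43  0.08]
 [-0.41 -0.51  0.41  0.25  0.23]]
nutL [-9.21 12.5 ]
nutR [-9.51 -5.85]
tipL [ 4.6  19.15]
tipR [  4.71 -10.43]
[-0.95  4.46]
```

send_rows(rows=[{"linear": [0.04, 0.03, 0.1], "delta_rot": [0, 0, 0], "fingers": 100}, {"linear": [0.04, 0.03, 0.2], "delta_rot": [0, 0, 0], "fingers": 100}, {"linear": [0.04, 0.03, 0.2], "delta_rot": [0, 0, 0], "fingers": 100}, {"linear": [0.04, 0.03, 0.2], "delta_rot": [0, 0, 0], "fingers": 100}])

```text
t: 6.65
position: [540.0, -16.3, 148.8]
tool_rot: [[0.986, -0.168, -0.0], [-0.168, -0.986, -0.0], [-0.0, 0.0, -1.0]]
force: [-0.6, 0.7, -1.9]
width: 54.1
grasp_force: 5.7
```

```bash
cat > st.py <<'E'
from h import *
s=manip.sense()
q=np.array([538.7,-20.2,-.169])
R=np.array([[np.cos(q[2]),np.sin(q[2])],[-np.sin(q[2]),np.cos(q[2])]])
print(s["t"],s["position"],"TCP in block",R@(s["position"][:2]-q[:2]),s["force"],s["torque"],s["width"],s["grasp_force"],s["tool_rot"][:,2])
E
python3 st.py
```

```text
6.65 [540.01 -16.34 148.83] TCP in block [0.64 4.02] [-0.58  0.71 -1.94] [ 0.05 -0.    0.01] 54.126892839074316 5.711677702095699 [-0. -0. -1.]
```

send_rows(rows=[{"linear": [0, 0.01, 0.25], "delta_rot": [0, 0, 0], "fingers": 100}, {"linear": [0, 0.01, 0.5], "delta_rot": [0, 0, 0], "fingers": 100}, {"linear": [0, 0.01, 0.75], "delta_rot": [0, 0, 0], "fingers": 100}, {"linear": [0, 0.01, 1.0], "delta_rot": [0, 0, 0], "fingers": 100}, {"linear": [0, 0.01, 1.2], "delta_rot": [0, 0, 0], "fingers": 100}])

```text
t: 7.15
position: [539.8, -16.6, 118.1]
tool_rot: [[0.986, -0.168, -0.001], [-0.168, -0.986, -0.0], [-0.001, 0.0, -1.0]]
force: [0.6, 0.5, -1.6]
width: 53.5
grasp_force: 5.7
```

```bash
python3 st.py
```

```text
7.15 [539.8  -16.62 118.14] TCP in block [0.48 3.72] [ 0.62  0.54 -1.6 ] [0.04 0.04 0.05] 53.538277798246 5.71163567693219 [-0. -0. -1.]
```

send_rows(rows=[{"linear": [0.01, 0, 0.1], "delta_rot": [0, 0, 0], "fingers": 100}, {"linear": [0.01, 0, 0.2], "delta_rot": [0, 0, 0], "fingers": 100}, {"linear": [0.01, 0, 0.28], "delta_rot": [0, 0, 0], "fingers": 100}])

```text
t: 7.45
position: [540.5, -16.7, 111.8]
tool_rot: [[0.986, -0.169, 0.0], [-0.169, -0.986, -0.0], [0.0, 0.0, -1.0]]
force: [0.5, -0.2, -1.8]
width: 53.2
grasp_force: 5.7
```

send_rows(rows=[{"linear": [0, 0, 0.1], "delta_rot": [0, 0, 0], "fingers": 100}, {"linear": [0, 0, 0.2], "delta_rot": [0, 0, 0], "fingers": 100}, {"linear": [0, 0, 0.25], "delta_rot": [0, 0, 0], "fingers": 100}])

```text
t: 7.75
position: [540.3, -16.7, 105.5]
tool_rot: [[0.986, -0.169, -0.0], [-0.169, -0.986, -0.0], [-0.0, 0.0, -1.0]]
force: [0.3, -0.0, -1.4]
width: 53.3
grasp_force: 5.7
```

send_rows(rows=[{"linear": [0, 0, 0.1], "delta_rot": [0, 0, 0], "fingers": 100}, {"linear": [0, 0, 0.2], "delta_rot": [0, 0, 0], "fingers": 100}, {"linear": [0, 0, 0.22], "delta_rot": [0, 0, 0], "fingers": 100}, {"linear": [0, 0, 0.22], "delta_rot": [0, 0, 0], "fingers": 100}])

```text
t: 8.15
position: [540.3, -16.7, 100.1]
tool_rot: [[0.986, -0.168, -0.0], [-0.168, -0.986, -0.0], [-0.0, 0.0, -1.0]]
force: [-0.6, 0.2, -1.3]
width: 53.3
grasp_force: 5.7
```

```bash
python3 st.py
```

```text
8.15 [540.25 -16.65 100.09] TCP in block [0.93 3.76] [-0.56  0.18 -1.31] [ 0.05 -0.02 -0.02] 53.3186219018969 5.711652093845885 [-0. -0. -1.]
```

send_rows(rows=[{"linear": [0, 0, 0.06], "delta_rot": [0, 0, 0], "fingers": 100}, {"linear": [0, 0, 0.09], "delta_rot": [0, 0, 0], "fingers": 103}, {"linear": [0, 0, 0.09], "delta_rot": [0, 0, 0], "fingers": 106}, {"linear": [0, 0, 0.09], "delta_rot": [0, 0, 0], "fingers": 109}, {"linear": [0, 0, 0.09], "delta_rot": [0, 0, 0], "fingers": 112}, {"linear": [0, 0, 0.09], "delta_rot": [0, 0, 0], "fingers": 114}, {"linear": [0, 0, 0.09], "delta_rot": [0, 0, 0], "fingers": 116}, {"linear": [0, 0, 0.09], "delta_rot": [0, 0, 0], "fingers": 118}, {"linear": [0, 0, 0.09], "delta_rot": [0, 0, 0], "fingers": 118}])

```text
t: 9.05
position: [540.4, -16.6, 98.0]
tool_rot: [[0.986, -0.168, 0.0], [-0.168, -0.986, -0.0], [0.0, 0.0, -1.0]]
force: [-0.2, 0.7, -0.1]
width: 47.2
grasp_force: 13.0
```

```bash
python3 st.py
```

```text
9.05 [540.37 -16.63  97.99] TCP in block [1.04 3.8 ] [-0.17  0.74 -0.15] [0.   0.02 0.01] 47.18974129448814 12.965267030594987 [ 0. -0. -1.]
```

send_rows(rows=[{"linear": [0, 0, 0], "delta_rot": [0, 0, 0], "fingers": 122}, {"linear": [0, 0, 0], "delta_rot": [0, 0, 0], "fingers": 122}])

```text
t: 9.25
position: [540.4, -16.7, 98.0]
tool_rot: [[0.986, -0.169, 0.0], [-0.169, -0.986, -0.0], [0.0, 0.0, -1.0]]
force: [-0.5, 0.0, -1.1]
width: 46.8
grasp_force: 30.0
```

send_rows(rows=[{"linear": [0, 0, 0], "delta_rot": [0, 0, 0], "fingers": 128}, {"linear": [0, 0, 0], "delta_rot": [0, 0, 0], "fingers": 128}])

```text
t: 9.45
position: [540.4, -16.7, 98.0]
tool_rot: [[0.986, -0.168, 0.0], [-0.168, -0.986, -0.0], [0.0, 0.0, -1.0]]
force: [-0.5, -1.2, -0.4]
width: 46.9
grasp_force: 30.0
```

The pads are at 30 N with the width held near 48 mm, so each blade presses the nut with about 19 N. I'll draw it up slowly.

send_rows(rows=[{"linear": [0, 0, -0.06], "delta_rot": [0, 0, 0], "fingers": 128}, {"linear": [0, 0, -0.12], "delta_rot": [0, 0, 0], "fingers": 128}, {"linear": [0, 0, -0.18], "delta_rot": [0, 0, 0], "fingers": 128}, {"linear": [0, 0, -0.24], "delta_rot": [0, 0, 0], "fingers": 128}, {"linear": [0, 0, -0.3], "delta_rot": [0, 0, 0], "fingers": 128}, {"linear": [0, 0, -0.38], "delta_rot": [0, 0, 0], "fingers": 128}])

```text
t: 10.05
position: [540.1, -16.7, 107.3]
tool_rot: [[0.986, -0.169, -0.001], [-0.169, -0.986, -0.0], [-0.001, 0.0, -1.0]]
force: [2.3, -0.1, -18.8]
width: 46.5
grasp_force: 29.9
```

send_rows(rows=[{"linear": [0, 0, -0.1], "delta_rot": [0, 0, 0], "fingers": 128}, {"linear": [0, 0, -0.2], "delta_rot": [0, 0, 0], "fingers": 128}, {"linear": [0, 0, -0.3], "delta_rot": [0, 0, 0], "fingers": 128}, {"linear": [0, 0, -0.45], "delta_rot": [0, 0, 0], "fingers": 128}, {"linear": [0, 0, -0.6], "delta_rot": [0, 0, 0], "fingers": 128}, {"linear": [0, 0, -0.8], "delta_rot": [0, 0, 0], "fingers": 128}, {"linear": [0, 0, -1.0], "delta_rot": [0, 0, 0], "fingers": 128}, {"linear": [0, 0, -1.3], "delta_rot": [0, 0, 0], "fingers": 128}, {"linear": [0, 0, -1.7], "delta_rot": [0, 0, 0], "fingers": 128}, {"linear": [0, 0, -2.1], "delta_rot": [0, 0, 0], "fingers": 128}, {"linear": [0, 0, -2.4], "delta_rot": [0, 0, 0], "fingers": 128}, {"linear": [0, 0, -2.4], "delta_rot": [0, 0, 0], "fingers": 128}, {"linear": [0, 0, -2.4], "delta_rot": [0, 0, 0], "fingers": 128}, {"linear": [0, 0, -2.4], "delta_rot": [0, 0, 0], "fingers": 128}])

```text
t: 11.45
position: [540.0, -16.6, 167.1]
tool_rot: [[0.986, -0.168, -0.001], [-0.168, -0.986, -0.0], [-0.001, 0.0, -1.0]]
force: [0.3, -0.3, -2.7]
width: 46.7
grasp_force: 30.0
```

```bash
python3 st.py
python3 - <<'E'
from h import *
import pickle
s=manip.sense();c=manip.get_calibration("wrist");im=manip.capture("wrist")
S=manip.get_calibration("scene");sc=manip.capture("scene")
cv2.imwrite("pics/w4.png",im);cv2.imwrite("pics/s4.png",sc)
pickle.dump((s,c),open("w4.pkl","wb"))
o=np.hstack([cv2.resize(im[130:330,150:350],(400,400)),cv2.resize(sc[200:340,140:280],(400,400))])
cv2.imwrite("pics/v4.png",o)
E
```

```text
11.45 [540.   -16.61 167.14] TCP in block [0.68 3.76] [ 0.3  -0.27 -2.71] [ 0.06 -0.01  0.01] 46.682530317307396 29.999702494824305 [-0. -0. -1.]
```

View pics/v4.png

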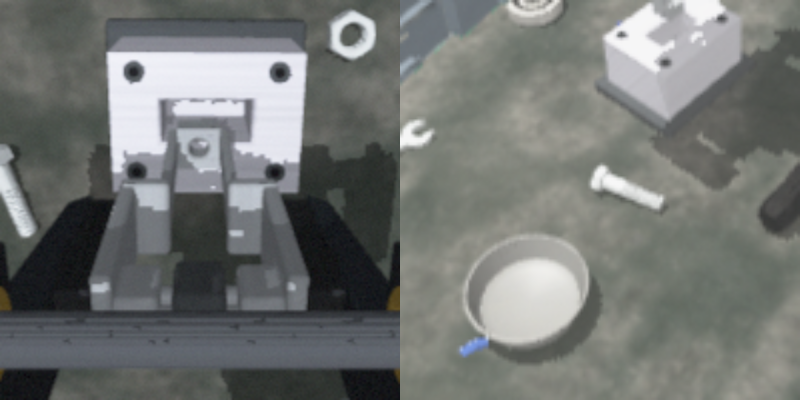

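The nut is held between the blade tips above the block, at left crop (200,148). The dish rim in the right crop spans x 463 to 592 and y 233 to 347.

Run:
```python
from h import *
S=manip.get_calibration("scene")
P=lambda x,y:(140+(x-400)/400*140,200+y/400*140)
X=np.array([ray(S,P(*p),24) for p in((463,290),(592,283),(530,233),(520,347))]);print(X)
f=lambda v:np.hypot(*(X[:,:2]-v).T)-43.5
print(least_squares(f,[508,212]).x,f(least_squares(f,[508,212]).x))
for n,p,z in(("cabL base",(192,195),0),("cab near top",(190,160),80),("cab base mid",(130,243),0)):print(n,ray(S,p,z))
```

```text
[[540.82 243.32  24.  ]
 [467.17 193.82  24.  ]
 [530.69 182.74  24.  ]
 [479.33 257.18  24.  ]]
[503.73 219.06] [0.81 0.93 1.74 1.76]
cabL base [707.55 -60.74   0.  ]
cab near top [ 735.88 -103.5    80.  ]
cab base mid [727.27 150.72   0.  ]
```

send_rows(rows=[{"linear": [-0.2, -0.6, 0], "delta_rot": [0, 0, 0], "fingers": 128}, {"linear": [-0.5, -1.6, 0], "delta_rot": [0, 0, 0], "fingers": 128}, {"linear": [-0.9, -2.9, 0], "delta_rot": [0, 0, 0], "fingers": 128}, {"linear": [-1.35, -4.3, 0], "delta_rot": [0, 0, 0], "fingers": 128}, {"linear": [-1.8, -5.7, 0], "delta_rot": [0, 0, 0], "fingers": 128}, {"linear": [-2.2, -7.0, 0], "delta_rot": [0, 0, 0], "fingers": 128}, {"linear": [-2.55, -8.1, 0], "delta_rot": [0, 0, 0], "fingers": 128}, {"linear": [-2.75, -8.8, 0.3], "delta_rot": [0, 0, 0], "fingers": 128}, {"linear": [-2.85, -9.04, 0.8], "delta_rot": [0, 0, 0], "fingers": 128}, {"linear": [-2.85, -9.04, 1.2], "delta_rot": [0, 0, 0], "fingers": 128}, {"linear": [-2.85, -9.04, 1.4], "delta_rot": [0, 0, 0], "fingers": 128}, {"linear": [-2.85, -9.04, 1.4], "delta_rot": [0, 0, 0], "fingers": 128}])

```text
t: 12.75
position: [507.9, 215.8, 131.4]
tool_rot: [[0.985, -0.171, -0.002], [-0.171, -0.985, -0.002], [-0.001, 0.003, -1.0]]
force: [-0.6, -0.4, -1.5]
width: 46.8
grasp_force: 30.0
```

Run:
```python
from h import *
s=manip.sense();c=manip.get_calibration("wrist");im=manip.capture("wrist")
cv2.imwrite("pics/w5.png",im)
print(s["position"],s["force"],s["grasp_force"])
o=cv2.resize(im[60:330,80:440],None,fx=2,fy=2)
a=np.linspace(0,6.3,60)
for r,z,col in((43.5,24,(0,0,255)),(33,2,(0,255,0))):
    p=proj(c,np.c_[507+r*np.cos(a),218+r*np.sin(a),z+0*a])
    cv2.polylines(o,[((p-[80,60])*2).astype(np.int32)],True,col,1)
cv2.imwrite("pics/w5o.png",o)
```

```text
[507.93 215.84 131.39] [-0.57 -0.37 -1.49] 29.999585486075375
```

View pics/w5o.png

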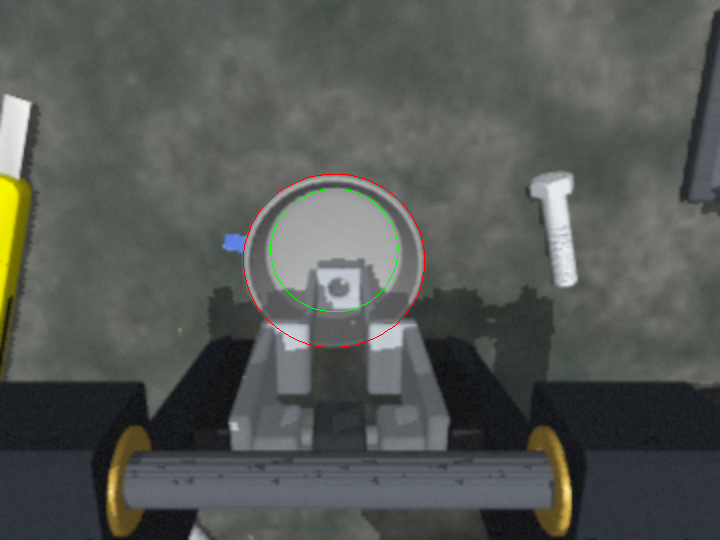

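The predicted dish circles fit the picture. The nut, at (338,288), is still held over the dish floor, so I'll lower it.

send_rows(rows=[{"linear": [0, -0.06, 0.3], "delta_rot": [0, 0, 0], "fingers": 128}, {"linear": [0, -0.06, 0.7], "delta_rot": [0, 0, 0], "fingers": 128}, {"linear": [0, -0.06, 1.0], "delta_rot": [0, 0, 0], "fingers": 128}, {"linear": [0, -0.06, 1.2], "delta_rot": [0, 0, 0], "fingers": 128}, {"linear": [0, -0.06, 1.32], "delta_rot": [0, 0, 0], "fingers": 128}, {"linear": [0, -0.06, 1.42], "delta_rot": [0, 0, 0], "fingers": 128}, {"linear": [0, -0.06, 1.42], "delta_rot": [0, 0, 0], "fingers": 128}])

```text
t: 13.5
position: [508.3, 219.5, 96.7]
tool_rot: [[0.986, -0.169, -0.0], [-0.169, -0.986, -0.0], [-0.0, 0.0, -1.0]]
force: [-0.2, -0.4, -2.4]
width: 46.2
grasp_force: 30.0
```

send_rows(rows=[{"linear": [0, 0, 0.06], "delta_rot": [0, 0, 0], "fingers": 128}, {"linear": [0, 0, 0.12], "delta_rot": [0, 0, 0], "fingers": 128}, {"linear": [0, 0, 0.18], "delta_rot": [0, 0, 0], "fingers": 128}, {"linear": [0, 0, 0.22], "delta_rot": [0, 0, 0], "fingers": 128}, {"linear": [0, 0, 0.22], "delta_rot": [0, 0, 0], "fingers": 128}])

```text
t: 14.0
position: [508.3, 219.5, 91.3]
tool_rot: [[0.986, -0.168, -0.0], [-0.168, -0.986, -0.0], [-0.0, 0.0, -1.0]]
force: [-0.1, 0.4, -1.5]
width: 46.8
grasp_force: 30.0
```

send_rows(rows=[{"linear": [0, 0, 0.05], "delta_rot": [0, 0, 0], "fingers": 128}, {"linear": [0, 0, 0.08], "delta_rot": [0, 0, 0], "fingers": 128}, {"linear": [0, 0, 0.08], "delta_rot": [0, 0, 0], "fingers": 128}])

```text
t: 14.3
position: [508.4, 219.5, 89.4]
tool_rot: [[0.986, -0.169, -0.0], [-0.169, -0.986, -0.0], [-0.0, 0.0, -1.0]]
force: [-0.3, -0.7, -1.4]
width: 46.9
grasp_force: 30.0
```

send_rows(rows=[{"linear": [0, 0, 0], "delta_rot": [0, 0, 0], "fingers": 118}, {"linear": [0, 0, 0], "delta_rot": [0, 0, 0], "fingers": 114}, {"linear": [0, 0, 0], "delta_rot": [0, 0, 0], "fingers": 110}, {"linear": [0, 0, 0], "delta_rot": [0, 0, 0], "fingers": 105}, {"linear": [0, 0, 0], "delta_rot": [0, 0, 0], "fingers": 100}, {"linear": [0, 0, 0], "delta_rot": [0, 0, 0], "fingers": 98}, {"linear": [0, 0, 0], "delta_rot": [0, 0, 0], "fingers": 98}, {"linear": [0, 0, 0], "delta_rot": [0, 0, 0], "fingers": 98}, {"linear": [0, 0, -0.3], "delta_rot": [0, 0, 0], "fingers": 98}, {"linear": [0, 0, -0.9], "delta_rot": [0, 0, 0], "fingers": 98}, {"linear": [0, 0, -1.8], "delta_rot": [0, 0, 0], "fingers": 98}, {"linear": [0, 0, -2.6], "delta_rot": [0, 0, 0], "fingers": 98}, {"linear": [0, 0, -3.4], "delta_rot": [0, 0, 0], "fingers": 98}, {"linear": [0, 0, -4.2], "delta_rot": [0, 0, 0], "fingers": 98}, {"linear": [0, 0, -4.4], "delta_rot": [0, 0, 0], "fingers": 98}, {"linear": [0, 0, -4.4], "delta_rot": [0, 0, 0], "fingers": 98}])

```text
t: 15.9
position: [508.8, 219.8, 200.3]
tool_rot: [[0.986, -0.168, 0.002], [-0.168, -0.986, 0.001], [0.002, -0.001, -1.0]]
force: [-0.1, -0.7, -2.3]
width: 54.6
grasp_force: 5.2
```

Run:
```python
from h import *
s=manip.sense();c=manip.get_calibration("wrist");im=manip.capture("wrist")
cv2.imwrite("pics/w6.png",im)
print(s["t"],s["position"],s["force"],s["width"],s["grasp_force"])
# numeric check: is there a nut in the dish? print grey patch over dish
p=proj(c,np.array([[507,218,10]]))[0];print(p)
g=cv2.cvtColor(im,cv2.COLOR_BGR2GRAY);x,y=p.astype(int)
print(cv2.resize(g[y-24:y+24,x-24:x+24],(24,24),interpolation=cv2.INTER_AREA))
```

```text
15.9 [508.79 219.79 200.27] [-0.12 -0.71 -2.28] 54.589948704499655 5.243319227301981
[251.06 173.45]
[[162 119  76  74 114 142 150 153 154 156 159 156 159 159 157 156 155 152
  147 121  87  82 111 156]
 [105  74  84 134 148 153 155 157 158 158 160 160 160 163 161 160 160 159
  156 152 135  95  83 101]
 [ 74  91 139 152 155 157 161 160 159 160 161 162 160 162 163 163 161 160
  162 159 156 145 100  86]
 [ 83 135 153 156 159 159 160 161 162 163 162 162 161 161 163 162 164 162
  163 162 159 157 144  96]
 [119 152 157 159 161 162 161 160 162 163 163 164 163 164 165 163 162 164
  163 163 162 160 155 130]
 [147 156 160 162 163 163 163 163 163 164 164 164 165 165 163 163 164 166
  163 164 163 162 160 153]
 [156 160 161 162 164 164 163 164 165 165 165 166 165 166 167 165 165 165
  165 165 165 162 162 159]
 [157 162 161 163 164 165 165 165 167 166 168 166 166 166 167 166 167 166
  166 165 165 163 164 161]
 [159 163 162 163 165 166 165 161 128 129 128 127 128 127 130 161 167 167
  167 165 166 167 166 163]
 [161 164 164 165 165 165 166 173 191 192 184 181 180 178 175 167 167 167
  169 168 168 16
[... 725 characters left out ...]
69 172 174 174 177 177 179 182 184 188 192 195 196 195 192 192 189
  186 185 183 182 178 170]
 [154 168 172 174 175 178 180 183 187 190 192 196 198 199 198 197 195 193
  191 190 187 182 175 161]
 [129 164 170 174 179 182 184 187 189 193 197 202 201 202 203 201 199 197
  197 194 188 181 172 136]
 [111 134 166 173 179 184 187 190 192 198 201 205 207 208 208 206 203 203
  201 194 183 176 145 121]
 [112 114 141 171 177 183 189 191 197 196 176 201 210 213 212 211 209 204
  196 189 163 137 124 120]
 [112 113 116 136 168 179 184 192 197 187 115 189 213 214 212 210 205 197
  180 171 115  97 121 121]
 [111 110 117 110 123 154 177 184 191 146 114 163 200 205 205 200 197 188
  134 122 103  89 100 122]]
```

The patch shows the nut, with its dark hole, lying flat near the dish's centre. Next I carry the tongs back and look at the rest from above before inserting them.

send_rows(rows=[{"linear": [0.0, 0.1, -0.5], "delta_rot": [0, 0, 0], "fingers": 106}, {"linear": [0.1, 0.6, -1.0], "delta_rot": [0, 0, -0.1], "fingers": 112}, {"linear": [0.3, 1.6, -1.4], "delta_rot": [0, 0, -0.4], "fingers": 112}, {"linear": [0.5, 2.9, -1.4], "delta_rot": [0, 0, -0.7], "fingers": 112}, {"linear": [0.75, 4.4, -1.4], "delta_rot": [0, 0, -1.1], "fingers": 112}, {"linear": [1.0, 5.9, -1.4], "delta_rot": [0, 0, -1.5], "fingers": 112}, {"linear": [1.25, 7.4, -1.4], "delta_rot": [0, 0, -1.9], "fingers": 112}, {"linear": [1.55, 8.9, -1.4], "delta_rot": [0, 0, -2.3], "fingers": 112}, {"linear": [1.8, 10.4, -1.4], "delta_rot": [0, 0, -2.7], "fingers": 112}, {"linear": [2.05, 11.9, -1.4], "delta_rot": [0, 0, -3.1], "fingers": 112}, {"linear": [2.3, 13.4, -1.4], "delta_rot": [0, 0, -3.4], "fingers": 112}, {"linear": [2.6, 14.9, -1.4], "delta_rot": [0, 0, -3.8], "fingers": 112}, {"linear": [2.8, 16.3, -1.4], "delta_rot": [0, 0, -4.1], "fingers": 112}, {"linear": [3.0, 17.4, -1.4], "delta_rot": [0, 0, -4.3], "fingers": 112}, {"linear": [3.14, 18.18, -1.4], "delta_rot": [0, 0, -4.48], "fingers": 112}, {"linear": [3.14, 18.18, -1.4], "delta_rot": [0, 0, -4.48], "fingers": 112}, {"linear": [3.14, 18.18, -1.4], "delta_rot": [0, 0, -4.48], "fingers": 112}, {"linear": [3.14, 18.18, -1.4], "delta_rot": [0, 0, -4.48], "fingers": 112}, {"linear": [3.14, 18.18, -1.4], "delta_rot": [0, 0, -4.48], "fingers": 112}])

```text
t: 17.85
position: [509.4, -240.2, 234.6]
tool_rot: [[0.955, 0.297, -0.0], [0.297, -0.955, 0.001], [0.0, -0.001, -1.0]]
force: [0.7, 0.2, -1.8]
width: 49.7
grasp_force: 8.5
```

```bash
cat > edge.py <<'E'
from h import *
import pickle
s=manip.sense();c=manip.get_calibration("wrist");im=manip.capture("wrist")
cv2.imwrite("pics/w7.png",im);pickle.dump((s,c),open("w7.pkl","wb"))
print(s["t"],s["position"],np.arctan2(s["tool_rot"][1,0],s["tool_rot"][0,0]),s["width"],s["grasp_force"])
g=cv2.GaussianBlur(cv2.cvtColor(im,cv2.COLOR_BGR2GRAY),(0,0),.8).astype(float)
def quad(a,b,z):return np.array([[a,b,z],[-a,b,z],[-a,-b,z],[a,-b,z]],float)
def offs(q,A,B,rng=6):  # median strongest-gradient offset (px) along normal
    t=np.linspace(.1,.9,25)[:,None];P=proj(c,place(q,A+(B-A)*t))
    d=P[-1]-P[0];n=np.array([-d[1],d[0]])/np.hypot(*d)
    k=np.arange(-rng,rng+.01,.25);xy=P[:,None]+n*k[:,None]
    v=cv2.remap(g.astype(np.float32),xy[...,0].astype(np.float32),xy[...,1].astype(np.float32),cv2.INTER_LINEAR)
    gr=np.abs(np.gradient(v,axis=1)); m=gr.mean(0); j=np.argmax(m)
    return n,k[j],m[j]
q=np.array([566.,-224.5,.30])
for it in range(4):
    J=[];b=[];rep=[]
    for nm,Q in(("foot",quad(40,53,3)),("top",quad(25,43,76)),("slot",quad(9,25,76))):
        for i in range(4):
            A,B=Q[i],Q[(i+1)%4];n,k,m=offs(q,A,B,8 if it==0 else 4);rep.append((nm,i,round(k,2),round(m,1)))
            M=(A+B)/2
            if m<3: continue
            for E in(A*.8+B*.2,A*.2+B*.8):
                p0=proj(c,place(q,E[None]))[0]
                J.append([n@(proj(c,place(q+d,E[None]))[0]-p0)/e for d,e in((np.array([1,0,0]),1),(np.array([0,1,0]),1),(np.array([0,0,.01]),.01))]);b.append(k)
    J,b=np.array(J),np.array(b)
    r=least_squares(lambda d:J@d-b,np.zeros(3),loss="soft_l1",x_scale=[1,1,.02]);q=q+r.x
    print(q)
print(rep)
E
python3 edge.py
```

```text
17.85 [ 509.37 -240.15  234.62] 0.30199090777920007 49.70079242030943 8.521612272433288
[ 567.8  -223.67    0.3 ]
[ 567.89 -223.73    0.3 ]
[ 567.85 -223.73    0.3 ]
[ 567.78 -223.74    0.3 ]
[('foot', 0, np.float64(0.0), np.float32(4.7)), ('foot', 1, np.float64(-3.25), np.float32(6.0)), ('foot', 2, np.float64(0.25), np.float32(6.3)), ('foot', 3, np.float64(-1.5), np.float32(6.2)), ('top', 0, np.float64(0.25), np.float32(4.5)), ('top', 1, np.float64(0.5), np.float32(6.0)), ('top', 2, np.float64(0.0), np.float32(6.6)), ('top', 3, np.float64(2.0), np.float32(0.6)), ('slot', 0, np.float64(0.0), np.float32(6.2)), ('slot', 1, np.float64(0.5), np.float32(5.7)), ('slot', 2, np.float64(0.0), np.float32(6.5)), ('slot', 3, np.float64(1.0), np.float32(6.3))]
```

send_rows(rows=[{"linear": [0.6, 0.02, 0], "delta_rot": [0, 0, 0], "fingers": 112}, {"linear": [1.4, 0.04, 0], "delta_rot": [0, 0, 0], "fingers": 112}, {"linear": [2.1, 0.06, 0.4], "delta_rot": [0, 0, 0], "fingers": 112}, {"linear": [2.46, 0.06, 1.0], "delta_rot": [0, 0, 0], "fingers": 112}, {"linear": [2.46, 0.06, 1.7], "delta_rot": [0, 0, 0], "fingers": 112}, {"linear": [2.46, 0.06, 2.2], "delta_rot": [0, 0, 0], "fingers": 112}, {"linear": [2.46, 0.06, 2.4], "delta_rot": [0, 0, 0], "fingers": 112}, {"linear": [2.46, 0.06, 2.4], "delta_rot": [0, 0, 0], "fingers": 112}, {"linear": [2.46, 0.06, 2.4], "delta_rot": [0, 0, 0], "fingers": 112}, {"linear": [2.46, 0.06, 2.4], "delta_rot": [0, 0, 0], "fingers": 112}])

```text
t: 18.9
position: [568.9, -225.2, 175.3]
tool_rot: [[0.955, 0.295, 0.002], [0.295, -0.955, -0.001], [0.001, 0.001, -1.0]]
force: [-1.0, 0.2, -0.9]
width: 49.3
grasp_force: 8.5
```

send_rows(rows=[{"linear": [0.01, -0.06, 0.3], "delta_rot": [0, 0, 0], "fingers": 112}, {"linear": [0.01, -0.06, 0.5], "delta_rot": [0, 0, 0], "fingers": 112}, {"linear": [0.01, -0.06, 0.6], "delta_rot": [0, 0, 0], "fingers": 112}, {"linear": [0.01, -0.06, 0.7], "delta_rot": [0, 0, 0], "fingers": 112}, {"linear": [0.01, -0.06, 0.8], "delta_rot": [0, 0, 0], "fingers": 112}, {"linear": [0.01, -0.06, 0.9], "delta_rot": [0, 0, 0], "fingers": 112}, {"linear": [0.01, -0.06, 1.0], "delta_rot": [0, 0, 0], "fingers": 112}])

```text
t: 19.6
position: [568.3, -223.4, 149.3]
tool_rot: [[0.955, 0.295, 0.0], [0.295, -0.955, -0.0], [0.0, 0.0, -1.0]]
force: [0.1, -0.2, -1.0]
width: 49.3
grasp_force: 8.5
```

```bash
python3 st.py
```

```text
19.6 [ 568.29 -223.43  149.31] TCP in block [  63.35 -195.35] [ 0.05 -0.21 -1.02] [ 0.01 -0.01  0.02] 49.27546159616952 8.521623658242277 [ 0. -0. -1.]
```

send_rows(rows=[{"linear": [0, 0, 0.3], "delta_rot": [0, 0, 0], "fingers": 112}, {"linear": [0, 0, 0.6], "delta_rot": [0, 0, 0], "fingers": 112}, {"linear": [0, 0, 0.9], "delta_rot": [0, 0, 0], "fingers": 112}, {"linear": [0, 0, 1.2], "delta_rot": [0, 0, 0], "fingers": 112}, {"linear": [0, 0, 1.5], "delta_rot": [0, 0, 0], "fingers": 112}, {"linear": [0, 0, 1.8], "delta_rot": [0, 0, 0], "fingers": 112}, {"linear": [0, 0, 2.05], "delta_rot": [0, 0, 0], "fingers": 112}, {"linear": [0, 0, 2.2], "delta_rot": [0, 0, 0], "fingers": 112}, {"linear": [0, 0, 2.25], "delta_rot": [0, 0, 0], "fingers": 112}, {"linear": [0, 0, 2.25], "delta_rot": [0, 0, 0], "fingers": 112}])

```text
t: 20.6
position: [568.3, -223.4, 93.2]
tool_rot: [[0.955, 0.295, 0.0], [0.295, -0.955, -0.0], [0.0, 0.0, -1.0]]
force: [-0.0, 0.6, -1.7]
width: 49.4
grasp_force: 8.5
```

```bash
python3 st.py
```

```text
20.6 [ 568.27 -223.43   93.16] TCP in block [  63.33 -195.36] [-0.    0.57 -1.65] [ 0.03  0.02 -0.02] 49.432471374340814 8.521548400760537 [ 0. -0. -1.]
```

Next I go the last few millimetres slowly, then open gently.

send_rows(rows=[{"linear": [0, 0, 0.05], "delta_rot": [0, 0, 0], "fingers": 112}, {"linear": [0, 0, 0.1], "delta_rot": [0, 0, 0], "fingers": 112}, {"linear": [0, 0, 0.13], "delta_rot": [0, 0, 0], "fingers": 112}, {"linear": [0, 0, 0.13], "delta_rot": [0, 0, 0], "fingers": 112}])

```text
t: 21.0
position: [568.2, -223.4, 90.0]
tool_rot: [[0.955, 0.295, 0.0], [0.295, -0.955, -0.0], [-0.0, 0.0, -1.0]]
force: [-1.0, 0.2, -1.4]
width: 49.4
grasp_force: 8.5
```

send_rows(rows=[{"linear": [0, 0, 0.03], "delta_rot": [0, 0, 0], "fingers": 112}, {"linear": [0, 0, 0.06], "delta_rot": [0, 0, 0], "fingers": 112}, {"linear": [0, 0, 0.06], "delta_rot": [0, 0, 0], "fingers": 112}])

```text
t: 21.3
position: [568.3, -223.4, 88.5]
tool_rot: [[0.955, 0.295, 0.0], [0.295, -0.955, -0.0], [0.0, 0.0, -1.0]]
force: [-0.2, -0.2, -1.6]
width: 49.4
grasp_force: 8.5
```

send_rows(rows=[{"linear": [0, 0, 0.02], "delta_rot": [0, 0, 0], "fingers": 105}, {"linear": [0, 0, 0.02], "delta_rot": [0, 0, 0], "fingers": 95}, {"linear": [0, 0, 0.02], "delta_rot": [0, 0, 0], "fingers": 87}, {"linear": [0, 0, 0.02], "delta_rot": [0, 0, 0], "fingers": 80}, {"linear": [0, 0, 0.02], "delta_rot": [0, 0, 0], "fingers": 74}, {"linear": [0, 0, 0.02], "delta_rot": [0, 0, 0], "fingers": 60}, {"linear": [0, 0, 0.02], "delta_rot": [0, 0, 0], "fingers": 0}, {"linear": [0, 0, 0.02], "delta_rot": [0, 0, 0], "fingers": 0}, {"linear": [0, 0, 0.02], "delta_rot": [0, 0, 0], "fingers": 0}, {"linear": [0, 0, 0.02], "delta_rot": [0, 0, 0], "fingers": 0}])

```text
t: 22.3
position: [568.2, -223.4, 87.9]
tool_rot: [[0.955, 0.295, -0.0], [0.295, -0.955, -0.0], [-0.0, 0.0, -1.0]]
force: [-0.5, -0.2, -0.8]
width: 87.9
grasp_force: 0.0
```

send_rows(rows=[{"linear": [0, 0, -0.3], "delta_rot": [0, 0, 0], "fingers": 0}, {"linear": [0, 0, -1.0], "delta_rot": [0, 0, 0], "fingers": 0}, {"linear": [0, 0, -2.0], "delta_rot": [0, 0, 0], "fingers": 0}, {"linear": [0, 0, -3.2], "delta_rot": [0, 0, 0], "fingers": 0}, {"linear": [0, 0, -4.4], "delta_rot": [0, 0, 0], "fingers": 0}, {"linear": [0, 0, -4.8], "delta_rot": [0, 0, 0], "fingers": 0}, {"linear": [0, 0, -4.8], "delta_rot": [0, 0, 0], "fingers": 0}, {"linear": [0, 0, -4.8], "delta_rot": [0, 0, 0], "fingers": 0}, {"linear": [0, 0, -4.8], "delta_rot": [0, 0, 0], "fingers": 0}])

```text
t: 23.2
position: [567.2, -223.0, 206.4]
tool_rot: [[0.955, 0.295, -0.003], [0.295, -0.955, 0.001], [-0.003, -0.002, -1.0]]
force: [0.6, -1.0, -0.7]
width: 87.9
grasp_force: 0.0
```

```bash
python3 st.py
python3 - <<'E'
from h import *
# compare with the first side/scene pictures (tongs in rest), and check the nut in the dish
for n,f,x0,y0,x1,y1 in(("side","pics/b.png",245,148,282,210),("scene","pics/a.png",245,128,288,195)):
    im=manip.capture(n);cv2.imwrite("pics/end_%s.png"%n,im)
    g0=cv2.cvtColor(cv2.imread(f),6).astype(np.float32)[y0:y1,x0:x1];g=cv2.cvtColor(im,6).astype(np.float32)[y0:y1,x0:x1]
    d=abs(g-g0);print(n,d.mean(),(d>40).sum(),"of",d.size)
    ys=slice(0,22)
    print("shift plates",cv2.phaseCorrelate(g0[ys,5:32].copy(),g[ys,5:32].copy()))
E
```

```text
23.2 [ 567.19 -223.04  206.37] TCP in block [  62.2  -195.15] [ 0.62 -1.03 -0.67] [ 0.01 -0.06 -0.01] 87.91661020669682 0.0 [-0.  0. -1.]
side 3.4180472 28 of 2294
shift plates ((0.012901620765918054, -0.005310272815540529), 1.0208220143377045)
scene 4.481777 24 of 2881
shift plates ((0.21849608580653523, -0.03938342255328564), 1.0599136234801492)
```

Both cameras show the tongs back in their original place, with a shift of 0.2 px or less, and the gripper is clear.

```bash
python3 -c "
from plant import manip
print(manip.finish_job())"
```

```text
the job is handed in; nothing more can be done
None
```

I handed the job in at about 23 s, but no verdict came back: the last images show the nut lying in the dish and the tongs hanging in their rest, and the gripper had let go and backed clear.

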